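# Find the case that rattles and hold it out to the inspector

## Robot

A 6-joint arm with a two-finger parallel gripper is mounted at the origin on the work surface. World frame = base frame: x ahead of the robot, y to its left, z up, the work surface at z = 0. Lengths are in m, angles in rad, forces in N, time in s.
With the tool pointing down it reaches from about 0.35 to 0.975 m from the base axis. Payload 4.9 kg.
Tool frame: the origin (TCP) lies on the centre line of the jaws, within the pads' length; the fingertips stand manip.tcp_to_tips ahead of it and the grasp point (between the pads) is the TCP (manip.tcp_to_tips is the distance from the TCP to the fingertips, in m); y points along the fingers, z is the direction in which the jaws open and shut, and the axes are right-handed (so a half turn about y gives the same grasp; the last joint's range is limited). The gripper opens to 85 mm and grips with 20 to 120 N. Pads are 22 mm wide; open, the fingers measure 114 mm over their backs; the gripper's body (76 mm by 85 mm) begins 54 mm behind the grasp point. The pads swing forward as they close: fully open they stand 13 mm farther back than shut.
Start: joints at [0.996, 0.053, 1.613, -0, 1.476, -0.119], TCP at [0.275, 0.561, 0.25] pointing down, gripper open.
Joint ranges: [-3.01, 3.01], [-1.01, 2.22], [0.06, 2.58], [-1.02, 4.17], [0.09, 2.62], [-3.14, 3.14]. Speed limits (rad/s): [2.57, 2.57, 3.14, 3.14, 3.14, 3.14].

## Interface

Orientations are given as a unit quaternion [w, x, y, z].
In Python, from plant import manip gives the robot as it stands.
- The arm moves only by the tool apply_moves, never from a script. Its argument "moves" is a list of rows, each a list of 7 numbers: the gripper's target within -1 to 1 (shut at 1, half-way at 0, fully open at -1), then the shift along the tool's x, y, z in mm, then the turn, a rotation vector about the tool's x, y, z in degrees. A call has 1 to 20 rows; each row shifts and turns the commanded pose from where the row before left it, along the tool's axes as they then stand; what a row does not reach is not made up. A row lasts 1/10 s, in which the tool goes at most 50 mm and 8.59 degrees, less where a joint would pass 70% of its speed; a pose out of reach is approached as far as the arm can. A call with a gripper value outside its range is refused whole. The fingers move at their own pace and stop on an object; the grip force is fixed at half the most. Time passes only in rows, so rows that do not move let the fingers close. It gives the time, the measured TCP pose, the force and the opening at its end, in the units of the state.
- manip.state(): the state, without advancing time (a new reading comes with each control period).
- manip.grab_frame(name): name is "scene" or "top" or "wrist"; returns the picture (480x640x3 uint8, blue, green, red); there is no depth.
- manip.calibration(name): a dict with "mtx" (3x3 intrinsics, pixels), "T" (4x4, takes a point from camera to world coordinates); the wrist camera has in their place "T_tool_cam" (4x4, takes a point from camera to tool coordinates, whose origin is the TCP and whose axes are the tool frame's). Camera axes: x right, y down, z forward; pixel columns grow to the right and rows downward; lengths in m; the calibration is good to about 2 mm. A picture is of the moment at which its call begins: read the wrist's pose just before it. calibration takes no time and is no camera call.
- manip.job_done(): hands the job in, once; it reports no verdict.
The state is a dict: "time": time; "joint_pos": joint angles; "joint_vel": joint speeds; "joint_efforts": joint torques, N m; "tool_pos": TCP position; "tool_rot": TCP orientation; "contact_force": force on the tool from outside, world axes, zero at the start; "ft_torque": the same for the moment, N m; "gripper_width": opening from 0.0 (shut) to 1.0 (fully open).
Only numpy, scipy, OpenCV 4.12 (cv2) and the standard library are available. Lean on these libraries where they do the work, as an engineer would, in place of code of your own. Each camera call takes 0.05 s, during which the arm holds its last target. There are 200 camera calls.

## Task

One of the three closed wooden cases has its steel master lying loose inside. Go along them from the robot's left to its right: lift each one clear of the bench, shake it by tipping it well over to the robot's left and then to its right to tell whether something slides and knocks in it, and set it back upright where it stood; then hold the one that rattled out to the inspector, level and still, about 15 cm above the middle of the black rubber mat, with the two sound cases left standing in their places and the things standing among and around the cases left alone. Finish while still holding the case there.

Things in the scene. Friction and masses are not known exactly. Their poses are not given: they have to be found in the camera images.
- case_left: left one (as the robot sees it, largest y) of three alike closed, sealed wooden cases in a row: 66 mm square, 46 mm tall, flat upright sides, brass latch on the side to the robot (-x), brass hinges on +x (4 mm proud), white label on the lid. Grip it across y. Origin: centre of its underside; x to the hinges, y to the robot's left, z up; starts within 0.45 rad of the bench's axes
- case_middle: middle one of the three alike cases. Each holds one unseen 240 g steel cylinder: in two cases bedded fast in the centre, in one (any of the three) loose, standing on the flat floor of a 60 mm square cavity, itself 34 mm across, 34 mm tall: tipped by 20 deg or more it slides up to 26 mm to the low wall, knocks, and stays there when the case is level again. Origin and axes as case_left
- case_right: right one (smallest y) of the three alike cases. Full cases weigh 0.38 to 0.50 kg, so weight tells nothing. Held level again after a tip to the left and after one to the right, the balance of the loose one differs by up to 26 mm x 240 g (0.061 N m about the grip); in the sound ones nothing moves by more than 1 mm. Origin and axes as case_left
- mat: black rubber hand-over mat lying flat and fixed on the far side of the bench, 150 (x) by 220 (y) by 3 mm, empty; origin: centre of its underside, on the bench
- vblock: bystander: steel V-block, 40 x 44 x 38 mm, between the left and middle cases; origin: centre of its underside
- vise: bystander: small steel toolmaker's vise, 80 x 34 x 38 mm, between the middle and right cases; origin: centre of its underside
- wood_blocks: bystander: two wooden packing blocks, one on the other, 70 x 34 x 32 mm, beyond the cases to the left; origin: centre of the underside
- clamp_knob: bystander: black round stage knob, 76 mm across, 26 mm tall, beyond the cases to the right; origin: centre of its underside
- blower: bystander: black rubber air blower standing up, 58 mm across, 100 mm tall, left of the left case; origin: centre of its underside
Mind the look-alikes: they are no part of the job. What is shaped like the case_middle but turquoise is not meant.

How it is judged:
On the way, in this order (a step that is already met when the one before it is completed fails the run):
1. the left case is held clear of the bench and tipped over to the left by more than 0.25 rad (height (world z) of case_left above 0.03 m and contact force between the fingers and case_left above 1 N and angle between case_left's own y axis and vertical above 1.8208 rad), for 0.05 s.
2. the left case, still held clear of the bench, is tipped over to the right by more than 0.25 rad (height (world z) of case_left above 0.03 m and contact force between the fingers and case_left above 1 N and angle between case_left's own y axis and vertical below 1.3208 rad), for 0.05 s.
3. the middle case is held clear of the bench and tipped over to the left by more than 0.25 rad (height (world z) of case_middle above 0.03 m and contact force between the fingers and case_middle above 1 N and angle between case_middle's own y axis and vertical above 1.8208 rad), for 0.05 s.
4. the middle case, still held clear of the bench, is tipped over to the right by more than 0.25 rad (height (world z) of case_middle above 0.03 m and contact force between the fingers and case_middle above 1 N and angle between case_middle's own y axis and vertical below 1.3208 rad), for 0.05 s.
5. the right case is held clear of the bench and tipped over to the left by more than 0.25 rad (height (world z) of case_right above 0.03 m and contact force between the fingers and case_right above 1 N and angle between case_right's own y axis and vertical above 1.8208 rad), for 0.05 s.
6. the right case, still held clear of the bench, is tipped over to the right by more than 0.25 rad (height (world z) of case_right above 0.03 m and contact force between the fingers and case_right above 1 N and angle between case_right's own y axis and vertical below 1.3208 rad), for 0.05 s.
At the end, for the whole second after the job is handed in: the case with the loose part is gripped by the fingers, its underside 80 to 260 mm above the bench, within 70 mm (horizontally) of the mat's centre, tilted less than 0.2 rad and still; the other two cases stand upright on the bench, untouched and at rest, within 50 mm of where they started (((distance between loose_part and case_left below 0.06 m and horizontal distance between case_left and mat below 0.07 m and height (world z) of case_left between 0.08 and 0.26 m and angle between case_left's own z axis and vertical below 0.2 rad and linear speed of each of case_left, case_middle, case_right below 0.02 m/s and contact force between the fingers and case_left above 2 N and distance of each of case_middle, case_right from where it was at the start of the episode below 0.05 m and angle between each of case_middle, case_right's own z axis and vertical below 0.06 rad and height (world z) of each of case_middle, case_right below 0.008 m and contact force between each of the arm, the fingers and case_middle below 0.2 N and contact force between each of the arm, the fingers and case_right below 0.2 N) or (distance between loose_part and case_middle below 0.06 m and horizontal distance between case_middle and mat below 0.07 m and height (world z) of case_middle between 0.08 and 0.26 m and angle between case_middle's own z axis and vertical below 0.2 rad and linear speed of each of case_middle, case_left, case_right below 0.02 m/s and contact force between the fingers and case_middle above 2 N and distance of each of case_left, case_right from where it was at the start of the episode below 0.05 m and angle between each of case_left, case_right's own z axis and vertical below 0.06 rad and height (world z) of each of case_left, case_right below 0.008 m and contact force between each of the arm, the fingers and case_left below 0.2 N and contact force between each of the arm, the fingers and case_right below 0.2 N) or (distance between loose_part and case_right below 0.06 m and horizontal distance between case_right and mat below 0.07 m and height (world z) of case_right between 0.08 and 0.26 m and angle between case_right's own z axis and vertical below 0.2 rad and linear speed of each of case_right, case_left, case_middle below 0.02 m/s and contact force between the fingers and case_right above 2 N and distance of each of case_left, case_middle from where it was at the start of the episode below 0.05 m and angle between each of case_left, case_middle's own z axis and vertical below 0.06 rad and height (world z) of each of case_left, case_middle below 0.008 m and contact force between each of the arm, the fingers and case_left below 0.2 N and contact force between each of the arm, the fingers and case_middle below 0.2 N))); the arm keeps its last pose, push and grip.
It fails at once if a bystander on the bench (V-block, vise, wooden blocks, clamp knob, air blower) is moved by more than 30 mm (distance of any of vblock, vise, wood_blocks, clamp_knob, blower from where it was at the start of the episode above 0.03 m).
It also fails if it takes over 72 s, if anything falls off the work surface, if the arm or the gripper's body presses on something with over 40 N, if the wrist force passes 120 N, or if a joint passes its speed limit or range.

## Working session

There is one attempt and no reset: what is moved stays moved. The work goes in short steps, Python scripts to look and compute and a tool call to move; the robot and the scene stay as the last step left them, time stands still between calls to the robot, and variables do not carry over. Pictures are saved under pics/ and viewed, about 8 in all and at most 12, crops included, and the job is handed in when it is done.

Besides the shell and the picture viewer there is one more tool, called after "Call:" as name(argument=value, ...) on one line, values as JSON. apply_moves: Moves the arm, as the interface text tells. Its arguments: {"type":"object","properties":{"moves":{"type":"array","items":{"type":"array","items":{"type":"number"}}}},"required":["moves"]}

```bash
ls; mkdir -p pics
python3 - <<'E'
from plant import manip
import cv2,numpy as np
np.set_printoptions(precision=4,suppress=True)
s=manip.state()
for k,v in s.items(): print(k,v)
print(manip.tcp_to_tips)
for n in("scene","top"):
    print(n,manip.calibration(n)); f=manip.grab_frame(n); cv2.imwrite(f"pics/{n}0.png",f)
print(manip.calibration("wrist"))
E
```

```text
pics
time 0.0
joint_pos [ 0.996   0.0533  1.6143 -0.      1.476  -0.119 ]
joint_vel [ 0.0005  0.0009 -0.0019 -0.0012 -0.0016 -0.0025]
joint_efforts [ -0.0016 -39.3668 -37.0175  -0.0001   0.0066   0.    ]
tool_pos [0.2748 0.5607 0.2491]
tool_rot [-0.6881  0.6895 -0.16    0.1595]
contact_force [-0.0519 -0.1308 -1.7094]
ft_torque [0.0117 0.0391 0.0494]
gripper_width 0.9993552298267987
0.019
scene {'mtx': array([[449.1063,   0.    , 320.2734],
       [  0.    , 449.1063, 242.8266],
       [  0.    ,   0.    ,   1.    ]]), 'T': array([[ 0.0567,  0.723 , -0.6885,  1.2021],
       [ 0.9984, -0.0362,  0.0442,  0.0185],
       [ 0.0071, -0.6899, -0.7239,  0.7562],
       [ 0.    ,  0.    ,  0.    ,  1.    ]])}
top {'mtx': array([[485.8717,   0.    , 323.5499],
       [  0.    , 485.8717, 230.8357],
       [  0.    ,   0.    ,   1.    ]]), 'T': array([[ 0.013 , -0.9933,  0.1152,  0.3547],
       [-0.9999, -0.0124,  0.0057,  0.0768],
       [-0.0043, -0.1153, -0.9933,  1.1711],
       [ 0.    ,  0.    ,  0.    ,  1.    ]])}
{'mtx': array([[389.2573,   0.    , 323.8052],
       [  0.    , 389.2573, 241.5517],
       [  0.    ,   0.    ,   1.    ]]), 'T_tool_cam': array([[ 0.001 ,  0.9651,  0.2619, -0.0662],
       [-0.0013, -0.2619,  0.9651, -0.1229],
       [ 1.    , -0.0013,  0.001 ,  0.0003],
       [ 0.    ,  0.    ,  0.    ,  1.    ]])}
```

View pics/top0.png

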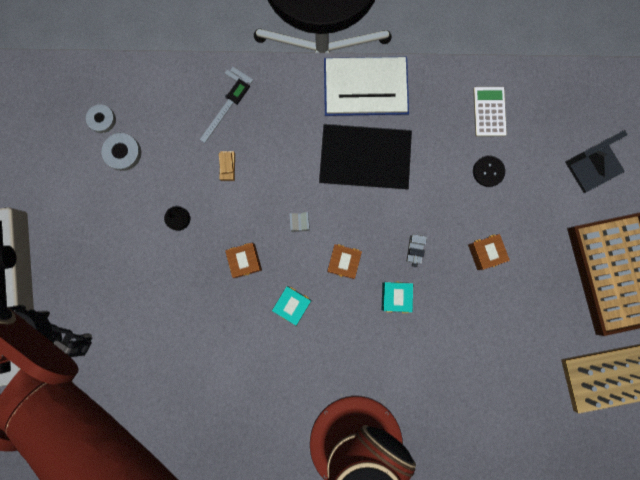

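View pics/scene0.png

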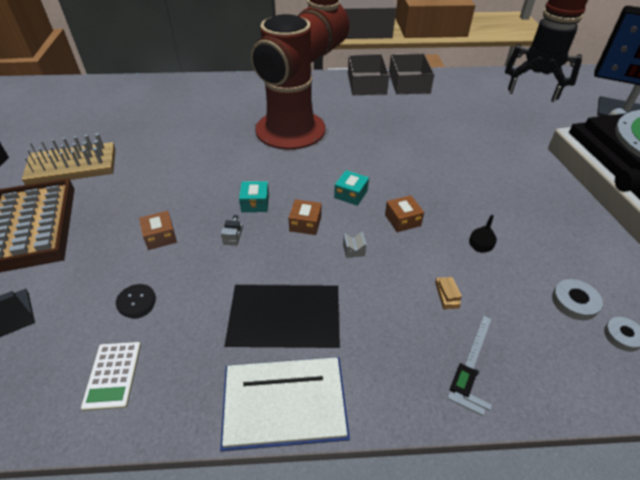

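Top view: wooden cases are at (243,260), (345,261) and (490,251). The look-alikes are turquoise boxes at (292,306) and (398,297), which I reject on colour. The mat is at (366,157), V-block (299,221), vise (417,250), blower (177,218), knob (489,171), wood blocks (227,166). The scene view agrees: brown cases at (405,212), (306,216), (157,229).

```bash
cat > h.py <<'E'
from plant import manip
import cv2,numpy as np
from scipy.spatial.transform import Rotation as R
np.set_printoptions(precision=4,suppress=True)
def ray(cal,T,uv,z):
    uv=np.atleast_2d(np.asarray(uv,float))
    d=np.c_[uv,np.ones(len(uv))]@np.linalg.inv(cal["mtx"]).T@T[:3,:3].T
    o=T[:3,3]; return o+d*((z-o[2])/d[:,2])[:,None]
def toolT(s):
    T=np.eye(4);q=s["tool_rot"];T[:3,:3]=R.from_quat([q[1],q[2],q[3],q[0]]).as_matrix();T[:3,3]=s["tool_pos"];return T
def brown(f):
    h=cv2.cvtColor(f,cv2.COLOR_BGR2HSV)
    return cv2.inRange(h,(3,110,50),(16,255,255))
def label(f): return cv2.inRange(cv2.cvtColor(f,cv2.COLOR_BGR2HSV),(0,0,150),(180,70,255))
def cnts(m,a):
    return [c for c in cv2.findContours(m,cv2.RETR_EXTERNAL,cv2.CHAIN_APPROX_NONE)[0] if cv2.contourArea(c)>a]
E
python3 - <<'E'
from h import *
for n,px in(("top",[(243,260),(345,261),(490,251)]),("scene",[(405,212),(306,216),(157,229)])):
    f=cv2.imread(f"pics/{n}0.png");cal=manip.calibration(n);T=cal["T"]
    L=label(f)
    for (u,v) in px:
        s=20
        m=np.zeros_like(L);m[v-s:v+s,u-s:u+s]=255
        c=max(cnts(L&m,10),key=cv2.contourArea);M=cv2.moments(c)
        lc=(M['m10']/M['m00'],M['m01']/M['m00'])
        P=ray(cal,T,cv2.boxPoints(cv2.minAreaRect(c)),.046); e=[P[1]-P[0],P[2]-P[1]]
        l=[np.linalg.norm(x) for x in e]; 
        lab=ray(cal,T,lc,.046)[0]
        b=cnts(brown(f)&cv2.morphologyEx(m,cv2.MORPH_DILATE,np.ones((19,19))),200)
        b=max(b,key=cv2.contourArea)
        Q=ray(cal,T,b[:,0,:].astype(float),.046)[:,:2].astype(np.float32)
        r=cv2.minAreaRect(Q)
        print(n,lc,"label",lab,"sz",l,[np.degrees(np.arctan2(x[1],x[0])) for x in e],"brown rect",r)
f=cv2.imread("pics/top0.png");cal=manip.calibration("top")
for n,p,z in(("mat",(366,157),.003),("vb",(299,221),.038),("vise",(417,250),.038),("blower",(177,218),.06),("knob",(489,171),.026),("wood",(227,166),.03),("tq1",(292,306),.046),("tq2",(398,297),.046)): print(n,ray(cal,cal["T"],p,z)[0])
c=max(cnts(cv2.inRange(f[110:205,300:430],(0,0,0),(22,22,22)),1000),key=cv2.contourArea)
r=cv2.minAreaRect(ray(cal,cal["T"],c[:,0,:]+np.array([300,110.]),.003)[:,:2].astype(np.float32));print("mat",r)
crop=np.hstack([cv2.resize(f[y-35:y+35,x-35:x+35],(260,260),interpolation=2) for x,y in((243,260),(345,261),(490,251))])
cv2.imwrite("pics/crop.png",crop)
E
```

```text
top (241.79166666666666, 259.68560606060606) label [0.4155 0.2719 0.046 ] sz [np.float64(0.022499739034933266), np.float64(0.03677121120732321)] [np.float64(-73.92396093274589), np.float64(-163.0216473108841)] brown rect ((0.4156421720981598, 0.2698606848716736), (0.06841577589511871, 0.06792666763067245), 16.699481964111328)
top (344.29924242424244, 260.844696969697) label [0.4158 0.0344 0.046 ] sz [np.float64(0.03723537521774851), np.float64(0.02226007158720559)] [np.float64(-15.404252161392424), np.float64(-105.26329492298427)] brown rect ((0.4158136248588562, 0.03456946089863777), (0.065212681889534, 0.06729720532894135), 75.729736328125)
top (491.4357053682896, 251.23345817727838) label [ 0.4424 -0.3062  0.046 ] sz [np.float64(0.022994810939913204), np.float64(0.03628703371355335)] [np.float64(-70.97607303891), np.float64(-163.02080560566407)] brown rect ((0.44108062982559204, -0.29937469959259033), (0.06816494464874268, 0.07697735726833344), 19.034414291381836)
scene (404.99323181049067, 205.86463620981385) label [0.4155 0.2697 0.046 ] sz [np.float64(0.02809267842735827), np.fl
[... 516 characters left out ...]
), 76.53166961669922)
scene (155.11926605504587, 222.31804281345563) label [ 0.4434 -0.3098  0.046 ] sz [np.float64(0.024352381165086937), np.float64(0.039508594456392196)] [np.float64(109.15807680956331), np.float64(19.425823886295788)] brown rect ((0.4653840959072113, -0.30128830671310425), (0.10405241698026657, 0.06403469294309616), 19.286104202270508)
mat [ 0.6745 -0.0186  0.003 ]
vb [0.5086 0.1415 0.038 ]
vise [ 0.4437 -0.1354  0.038 ]
blower [0.5091 0.4225 0.06  ]
knob [ 0.6372 -0.3123  0.026 ]
wood [0.641  0.3175 0.03  ]
tq1 [0.3109 0.1533 0.046 ]
tq2 [ 0.3345 -0.0894  0.046 ]
mat ((0.6765673160552979, -0.017015069723129272), (0.213898167014122, 0.1434991955757141), 86.44231414794922)
```

View pics/crop.png

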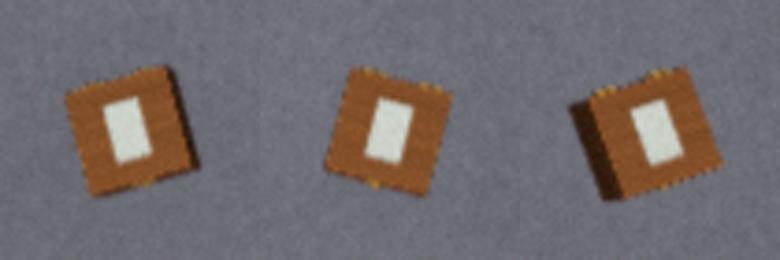

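All three crops show brown cases with the white label, latch towards the robot and hinges on the far side. The two views agree to about 3 mm. Next I work out the approach to the left case.

```bash
cat >> h.py <<'E'
def go(p,yaw,s=None):
    s=s or manip.state();T=toolT(s);c,n=np.cos(np.radians(yaw)),np.sin(np.radians(yaw))
    Rt=np.array([[c,0,-n],[n,0,c],[0,-1,0]])  # tool x=case x, y=down, z=case y
    out=[]
    for f in(1,-1):
        G=Rt@np.diag([f,1,f]); rv=R.from_matrix(T[:3,:3].T@G).as_rotvec(degrees=True)
        out.append(rv)
    print("pos",s["tool_pos"],"t",s["time"],"shift tool mm",T[:3,:3].T@(np.array(p)-T[:3,3])*1000,"rotvec",out[0],"or",out[1]); print("axes",T[:3,:3].round(2).tolist(),"j",s["joint_pos"],"w",s["gripper_width"])
E
python3 - <<'E'
from h import *
go((.4155,.271,.16),16.8)
E
```

```text
pos [0.2748 0.5607 0.2492] t 0.1 shift tool mm [ 253.8651   89.4892 -198.0657] rotvec [  0.0974 -42.9154  -0.0515] or [  0.0647 137.0846   0.1222]
axes [[0.9, -0.0, 0.44], [-0.44, -0.0, 0.9], [-0.0, -1.0, -0.0]] j [ 0.996   0.0533  1.6142 -0.      1.476  -0.119 ] w 1.0008954360744147
```

Call:
apply_moves(moves=[[-1, 31.7, 11.2, -24.8, 0, 0, 0], [-1, 31.7, 11.2, -24.8, 0, 0, 0], [-1, 31.7, 11.2, -24.8, 0, 0, 0], [-1, 31.7, 11.2, -24.8, 0, 0, 0], [-1, 31.7, 11.2, -24.8, 0, 0, 0], [-1, 31.7, 11.2, -24.8, 0, 0, 0], [-1, 31.7, 11.2, -24.8, 0, 0, 0], [-1, 31.7, 11.2, -24.8, 0, 0, 0], [-1, 0, 0, 0, 0, -7.15, 0], [-1, 0, 0, 0, 0, -7.15, 0], [-1, 0, 0, 0, 0, -7.15, 0], [-1, 0, 0, 0, 0, -7.15, 0], [-1, 0, 0, 0, 0, -7.15, 0], [-1, 0, 0, 0, 0, -7.15, 0], [-1, 0, 0, 0, 0, 0, 0], [-1, 0, 0, 0, 0, 0, 0]])

```text
time: 1.7
tool_pos: [0.4152, 0.2713, 0.1604]
tool_rot: [-0.7, 0.7, 0.102, -0.103]
contact_force: [0.9, -0.6, 0.0]
gripper_width: 0.999
```

```bash
cat >> h.py <<'E'
def look(name,z=.046):
    s=manip.state();cal=manip.calibration("wrist");f=manip.grab_frame("wrist");cv2.imwrite(f"pics/{name}.png",f)
    T=toolT(s)@cal["T_tool_cam"]
    c=None
    for b in cnts(brown(f),3000):
        hull=np.zeros(f.shape[:2],np.uint8);cv2.fillConvexPoly(hull,cv2.convexHull(b),255)
        for l in cnts(label(f)&hull,100):
            if c is None or cv2.contourArea(l)>cv2.contourArea(c): c=l;B=b
    P=ray(cal,T,cv2.boxPoints(cv2.minAreaRect(c)),z);e=[P[1]-P[0],P[2]-P[1]];e.sort(key=np.linalg.norm)
    print("label",P.mean(0),"sizes",[np.linalg.norm(x) for x in e],"long axis yaw",(np.degrees(np.arctan2(e[1][1],e[1][0]))+90)%180-90, "px",cv2.minAreaRect(c)[0],cv2.minAreaRect(B))
    return s
E
python3 - <<'E'
from h import *
look("w1"); go((.4155,.271,.028),16.8)
E
```

```text
label [0.4174 0.2694 0.046 ] sizes [np.float64(0.021753167091902448), np.float64(0.036223640033390646)] long axis yaw 15.741787254235959 px (319.4999694824219, 245.5) ((319.4999694824219, 239.99996948242188), (104.99998474121094, 105.99998474121094), -0.0)
pos [0.4153 0.2713 0.1604] t 1.75 shift tool mm [  0.1532 132.4413  -0.3434] rotvec [ 0.0054 -0.1398 -0.0271] or [  0.0425 179.8602   0.0085]
axes [[0.96, -0.0, -0.29], [0.29, -0.0, 0.96], [-0.0, -1.0, -0.0]] j [ 0.4286 -0.1885  1.9957 -0.      1.3348 -1.433 ] w 1.000282885454973
```

View pics/w1.png

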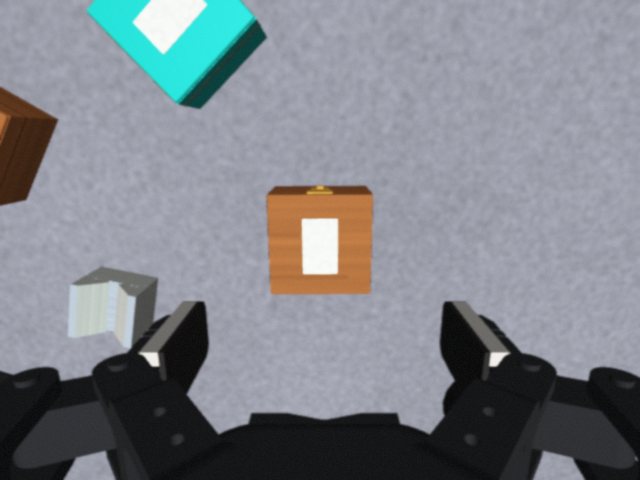

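The wrist view shows the case square between the jaws: lid (320,240), label (320,246), latch at the top edge. It is clear of the V-block at (112,305). I descend and grip.

Call:
apply_moves(moves=[[-1, 1, 26, -1.5, 0, 0, 0], [-1, 0, 26, 0, 0, 0, 0], [-1, 0, 26, 0, 0, 0, 0], [-1, 0, 26, 0, 0, 0, 0], [-1, 0, 26, 0, 0, 0, 0], [-1, 0, 0, 0, 0, 0, 0], [0.5, 0, 0, 0, 0, 0, 0], [1, 0, 0, 0, 0, 0, 0], [1, 0, 0, 0, 0, 0, 0], [1, 0, 0, 0, 0, 0, 0], [1, 0, 0, 0, 0, 0, 0], [1, 0, 0, 0, 0, 0, 0], [1, 0, 0, 0, 0, 0, 0], [1, 0, 0, 0, 0, 0, 0]])

```text
time: 3.15
tool_pos: [0.4179, 0.2707, 0.0322]
tool_rot: [0.7, -0.699, -0.104, 0.102]
contact_force: [-1.4, -0.9, 6.9]
gripper_width: 0.765
```

Call:
apply_moves(moves=[[1, 0, -20, 0, 0, 0, 0], [1, 0, -30, 0, 0, 0, 0], [1, 0, -30, 0, 0, 0, 0], [1, 0, -30, 0, 0, 0, 0], [1, 0, -20, 0, 0, 0, 0], [1, 0, 0, 0, -6, 0, 0], [1, 0, 0, 0, -6, 0, 0], [1, 0, 0, 0, -6, 0, 0], [1, 0, 0, 0, -6, 0, 0], [1, 0, 0, 0, -6, 0, 0], [1, 0, 0, 0, -6, 0, 0], [1, 0, 0, 0, 0, 0, 0], [1, 0, 0, 0, 0, 0, 0], [1, 0, 0, 0, 0, 0, 0], [1, 0, 0, 0, 0, 0, 0]])

```text
time: 4.65
tool_pos: [0.4172, 0.2698, 0.1612]
tool_rot: [-0.45, 0.881, 0.13, -0.066]
contact_force: [-0.7, -0.8, -4.5]
gripper_width: 0.761
```

```bash
cat >> h.py <<'E'
def st():
    s=manip.state();T=toolT(s);print("t",s["time"],"pos",s["tool_pos"],"z-axis(jaw)",T[:3,2],"F",s["contact_force"],"M",s["ft_torque"],"M tool",T[:3,:3].T@np.array(s["ft_torque"]),"w",s["gripper_width"]);return s
E
python3 - <<'E'
from h import *
st(); cv2.imwrite("pics/tip.png",manip.grab_frame("scene")); st()
E
```

```text
t 4.65 pos [0.4172 0.2698 0.1612] z-axis(jaw) [-0.2324  0.7759 -0.5865] F [-0.6746 -0.8267 -4.4754] M [ 0.7126  0.2043 -0.005 ] M tool [ 0.7413  0.0101 -0.0042] w 0.7614532089686822
t 4.7 pos [0.4172 0.2699 0.1612] z-axis(jaw) [-0.2323  0.7758 -0.5867] F [ 1.5909 -0.4984 -4.8311] M [0.6764 0.2294 0.0288] M tool [ 0.7139 -0.0374  0.004 ] w 0.7590810211655659
```

Call:
apply_moves(moves=[[1, 0, 0, 0, 6, 0, 0], [1, 0, 0, 0, 6, 0, 0], [1, 0, 0, 0, 6, 0, 0], [1, 0, 0, 0, 6, 0, 0], [1, 0, 0, 0, 6, 0, 0], [1, 0, 0, 0, 6, 0, 0], [1, 0, 0, 0, 0, 0, 0], [1, 0, 0, 0, 0, 0, 0], [1, 0, 0, 0, 0, 0, 0], [1, 0, 0, 0, 0, 0, 0]])

```text
time: 5.7
tool_pos: [0.4165, 0.2707, 0.1605]
tool_rot: [-0.699, 0.7, 0.104, -0.104]
contact_force: [0.1, 0.1, -4.3]
gripper_width: 0.76
```

```bash
cat >> h.py <<'E'
def avg(n=12):
    L=[]
    for i in range(n):
        s=manip.state();T=toolT(s);L.append(np.r_[T[:3,:3].T@np.array(s["ft_torque"]),s["contact_force"],s["joint_efforts"],T[2,2]]);manip.grab_frame("top")
    L=np.array(L);print("t",s["time"],"Mtool",L[:,:3].mean(0),"sem",L[:,:3].std(0)/n**.5,"F",L[:,3:6].mean(0),"eff",L[:,6:12].mean(0),"tilt",L[:,12].mean())
E
python3 -c "
from h import *
avg()"
```

```text
t 6.25 Mtool [0.0033 0.0023 0.0018] sem [0.01   0.0066 0.0088] F [-0.0062  0.0109 -4.3264] eff [ -0.0112 -29.5091 -38.0403  -0.0076   0.0052   0.0019] tilt -0.0003976089901033403
```

Call:
apply_moves(moves=[[1, 0, 0, 0, 6, 0, 0], [1, 0, 0, 0, 6, 0, 0], [1, 0, 0, 0, 6, 0, 0], [1, 0, 0, 0, 6, 0, 0], [1, 0, 0, 0, 6, 0, 0], [1, 0, 0, 0, 6, 0, 0], [1, 0, 0, 0, 0, 0, 0], [1, 0, 0, 0, 0, 0, 0], [1, 0, 0, 0, 0, 0, 0], [1, 0, 0, 0, 0, 0, 0]])

```text
time: 7.3
tool_pos: [0.417, 0.2708, 0.1614]
tool_rot: [0.881, -0.45, -0.067, 0.13]
contact_force: [0.6, -0.1, -3.9]
gripper_width: 0.763
```

```bash
python3 -c "
from h import *
st()"
```

```text
t 7.3 pos [0.417  0.2708 0.1614] z-axis(jaw) [-0.2358  0.7748  0.5866] F [ 0.6407 -0.1328 -3.9094] M [-0.7002 -0.2366 -0.0002] M tool [-0.7387 -0.0143 -0.0184] w 0.7628051409952185
```

Call:
apply_moves(moves=[[1, 0, 0, 0, -6, 0, 0], [1, 0, 0, 0, -6, 0, 0], [1, 0, 0, 0, -6, 0, 0], [1, 0, 0, 0, -6, 0, 0], [1, 0, 0, 0, -6, 0, 0], [1, 0, 0, 0, -6, 0, 0], [1, 0, 0, 0, 0, 0, 0], [1, 0, 0, 0, 0, 0, 0], [1, 0, 0, 0, 0, 0, 0], [1, 0, 0, 0, 0, 0, 0]])

```text
time: 8.3
tool_pos: [0.4169, 0.2697, 0.1605]
tool_rot: [0.7, -0.699, -0.103, 0.103]
contact_force: [0.1, -0.2, -5.5]
gripper_width: 0.763
```

```bash
python3 -c "
from h import *
avg();look('w2',.16);go((.4174,.2703,.0315),16.6)"
```

```text
t 8.85 Mtool [-0.013   0.0102  0.0042] sem [0.007  0.0098 0.0078] F [-0.0657  0.0294 -4.7562] eff [  0.0199 -29.4821 -38.0333   0.0079   0.0033  -0.0019] tilt 0.00031734837137433375
label [0.425  0.2727 0.16  ] sizes [np.float64(0.02503244929343399), np.float64(0.04083702077221171)] long axis yaw 18.133358673875208 px (323.5, 350.0) ((324.0, 323.0), (206.0, 218.0), 90.0)
pos [0.4169 0.2703 0.1607] t 8.95 shift tool mm [  0.5081 129.2321  -0.1529] rotvec [-0.0019  0.1899  0.0021] or [   0.0033 -179.8101    0.003 ]
axes [[0.96, 0.0, -0.29], [0.29, 0.0, 0.96], [0.0, -1.0, 0.0]] j [ 0.4253 -0.1872  1.9941  0.      1.3346 -1.4385] w 0.7601343612912999
```

Torque change left→right is −0.016 ± 0.012 N m, so the left case looks sound. I set it back where it stood.

Call:
apply_moves(moves=[[1, 0, 30, 0, 0, 0, 0], [1, 0, 40, 0, 0, 0, 0], [1, 0, 35, 0, 0, 0, 0], [1, 0, 15, 0, 0, 0, 0], [1, 0, 6, 0, 0, 0, 0], [1, 0, 3, 0, 0, 0, 0], [1, 0, 0, 0, 0, 0, 0], [1, 0, 0, 0, 0, 0, 0]])

```text
time: 9.75
tool_pos: [0.418, 0.2708, 0.0331]
tool_rot: [0.7, -0.699, -0.104, 0.102]
contact_force: [0.0, -0.4, -5.2]
gripper_width: 0.758
```

```bash
python3 -c "
from h import *
st()"
```

```text
t 9.75 pos [0.418  0.2708 0.0331] z-axis(jaw) [-0.2888  0.9574  0.0004] F [ 0.0122 -0.4152 -5.1889] M [0.038  0.0241 0.0655] M tool [ 0.0435 -0.0653  0.0121] w 0.7583544472799999
```

Call:
apply_moves(moves=[[0.3, 0, 0, 0, 0, 0, 0], [-0.3, 0, 0, 0, 0, 0, 0], [-1, 0, 0, 0, 0, 0, 0], [-1, 0, 0, 0, 0, 0, 0], [-1, 0, 0, 0, 0, 0, 0], [-1, 0, 0, 0, 0, 0, 0], [-1, 0, -20, 0, 0, 0, 0], [-1, 0, -30, 0, 0, 0, 0], [-1, 0, -40, 0, 0, 0, 0], [-1, 0, -40, 0, 0, 0, 0], [-1, 0, 0, 0, 0, 0, 0], [-1, 0, 0, 0, 0, 0, 0]])

```text
time: 10.95
tool_pos: [0.4177, 0.2706, 0.1633]
tool_rot: [0.7, -0.699, -0.104, 0.102]
contact_force: [-0.0, -0.3, -1.0]
gripper_width: 1.003
```

```bash
python3 -c "
from h import *
look('w3');go((.417,.033,.16),-14.8)"
```

```text
label [0.4169 0.2706 0.046 ] sizes [np.float64(0.021941590346836515), np.float64(0.03576595475647417)] long axis yaw 16.02910590239202 px (323.4999694824219, 240.0) ((323.5, 234.5), (105.0, 103.0), 90.0)
pos [0.4167 0.2702 0.1615] t 11.0 shift tool mm [ -68.2163    1.4878 -227.1656] rotvec [-0.0008 31.582  -0.0024] or [  -0.0031 -148.418     0.0011]
axes [[0.96, -0.0, -0.29], [0.29, 0.0, 0.96], [-0.0, -1.0, 0.0]] j [ 0.4252 -0.1884  1.9938  0.      1.3362 -1.4385] w 1.0017646369610467
```

Call:
apply_moves(moves=[[-1, -11.4, 0, -38, 0, 0, 0], [-1, -11.4, 0, -38, 0, 0, 0], [-1, -11.4, 0, -38, 0, 0, 0], [-1, -11.4, 0, -38, 0, 0, 0], [-1, -11.4, 0, -38, 0, 0, 0], [-1, -11.4, 1.5, -37, 0, 0, 0], [-1, 0, 0, 0, 0, 8, 0], [-1, 0, 0, 0, 0, 8, 0], [-1, 0, 0, 0, 0, 8, 0], [-1, 0, 0, 0, 0, 7.6, 0], [-1, 0, 0, 0, 0, 0, 0], [-1, 0, 0, 0, 0, 0, 0]])

```text
time: 12.2
tool_pos: [0.4161, 0.0333, 0.1587]
tool_rot: [-0.701, 0.701, -0.091, 0.089]
contact_force: [0.3, -0.3, 0.3]
gripper_width: 1.002
```

```bash
python3 -c "
from h import *
look('w4');go((.417,.033,.03),-14.8)"
```

```text
label [0.4177 0.0322 0.046 ] sizes [np.float64(0.02224777016587689), np.float64(0.036031956048222756)] long axis yaw -14.09566168576464 px (322.0, 247.5) ((321.5, 241.5), (107.0, 105.0), 90.0)
pos [0.4163 0.0333 0.1591] t 12.25 shift tool mm [  1.0052 129.0731  -0.048 ] rotvec [ 0.0182  0.1211 -0.1191] or [  -0.187  -179.8788   -0.0285]
axes [[0.97, -0.0, 0.25], [-0.25, 0.0, 0.97], [-0.0, -1.0, -0.0]] j [-0.0989 -0.4077  2.1697  0.      1.3817 -1.4135] w 1.0000416872911146
```

View pics/w4.png

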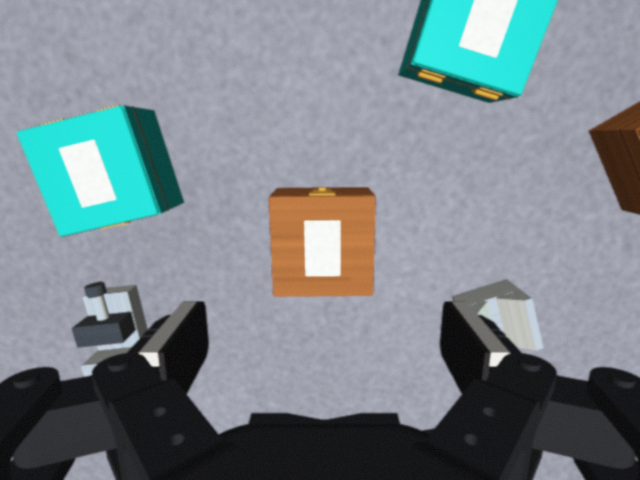

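The middle brown case is square between the jaws, with lid at (322,243). The vise (105,330), V-block (500,315) and turquoise boxes are all clear of the finger paths.

Call:
apply_moves(moves=[[-1, 1, 26, -0.5, 0, 0, 0], [-1, 0, 26, 0, 0, 0, 0], [-1, 0, 26, 0, 0, 0, 0], [-1, 0, 26, 0, 0, 0, 0], [-1, 0, 25, 0, 0, 0, 0], [-1, 0, 0, 0, 0, 0, 0], [0.5, 0, 0, 0, 0, 0, 0], [1, 0, 0, 0, 0, 0, 0], [1, 0, 0, 0, 0, 0, 0], [1, 0, 0, 0, 0, 0, 0], [1, 0, 0, 0, 0, 0, 0], [1, 0, 0, 0, 0, 0, 0], [1, 0, 0, 0, 0, 0, 0]])

```text
time: 13.55
tool_pos: [0.4187, 0.0324, 0.0325]
tool_rot: [-0.701, 0.701, -0.09, 0.092]
contact_force: [-0.9, -0.1, 5.9]
gripper_width: 0.761
```

Call:
apply_moves(moves=[[1, 0, -20, 0, 0, 0, 0], [1, 0, -30, 0, 0, 0, 0], [1, 0, -30, 0, 0, 0, 0], [1, 0, -30, 0, 0, 0, 0], [1, 0, -20, 0, 0, 0, 0], [1, 0, 0, 0, -6, 0, 0], [1, 0, 0, 0, -6, 0, 0], [1, 0, 0, 0, -6, 0, 0], [1, 0, 0, 0, -6, 0, 0], [1, 0, 0, 0, -6, 0, 0], [1, 0, 0, 0, -6, 0, 0], [1, 0, 0, 0, 0, 0, 0], [1, 0, 0, 0, 0, 0, 0], [1, 0, 0, 0, 0, 0, 0], [1, 0, 0, 0, 0, 0, 0]])

```text
time: 15.05
tool_pos: [0.4178, 0.032, 0.1616]
tool_rot: [-0.451, 0.883, -0.115, 0.059]
contact_force: [0.4, 0.3, -3.4]
gripper_width: 0.764
```

```bash
python3 -c "
from h import *
st()"
```

```text
t 15.05 pos [0.4178 0.032  0.1616] z-axis(jaw) [ 0.2085  0.7827 -0.5865] F [ 0.4356  0.2656 -3.4064] M [ 0.6963 -0.2301 -0.0316] M tool [ 0.7319  0.0517 -0.0164] w 0.7638197608117852
```

Call:
apply_moves(moves=[[1, 0, 0, 0, 6, 0, 0], [1, 0, 0, 0, 6, 0, 0], [1, 0, 0, 0, 6, 0, 0], [1, 0, 0, 0, 6, 0, 0], [1, 0, 0, 0, 6, 0, 0], [1, 0, 0, 0, 6, 0, 0], [1, 0, 0, 0, 0, 0, 0], [1, 0, 0, 0, 0, 0, 0], [1, 0, 0, 0, 0, 0, 0], [1, 0, 0, 0, 0, 0, 0]])

```text
time: 16.05
tool_pos: [0.4177, 0.0329, 0.161]
tool_rot: [-0.701, 0.702, -0.091, 0.09]
contact_force: [0.2, 0.2, -4.5]
gripper_width: 0.762
```

```bash
python3 -c "
from h import *
avg(16)"
```

```text
t 16.8 Mtool [ 0.0022 -0.0014 -0.0096] sem [0.0099 0.0055 0.0057] F [ 0.0843 -0.1335 -4.1626] eff [ -0.0035 -20.3621 -38.4884  -0.0054   0.0036   0.0015] tilt -0.0003249576959526747
```

Call:
apply_moves(moves=[[1, 0, 0, 0, 6, 0, 0], [1, 0, 0, 0, 6, 0, 0], [1, 0, 0, 0, 6, 0, 0], [1, 0, 0, 0, 6, 0, 0], [1, 0, 0, 0, 6, 0, 0], [1, 0, 0, 0, 6, 0, 0], [1, 0, 0, 0, 0, 0, 0], [1, 0, 0, 0, 0, 0, 0], [1, 0, 0, 0, 0, 0, 0], [1, 0, 0, 0, 0, 0, 0]])

```text
time: 17.85
tool_pos: [0.4181, 0.0328, 0.1618]
tool_rot: [0.883, -0.451, 0.058, -0.114]
contact_force: [0.5, 0.0, -4.3]
gripper_width: 0.764
```

```bash
python3 -c "
from h import *
st()"
```

```text
t 17.85 pos [0.4181 0.0328 0.1618] z-axis(jaw) [0.2051 0.7835 0.5866] F [ 0.4713  0.0407 -4.287 ] M [-0.6373  0.0912 -0.0024] M tool [-0.6396 -0.0421 -0.0607] w 0.7636288112962388
```

Call:
apply_moves(moves=[[1, 0, 0, 0, -6, 0, 0], [1, 0, 0, 0, -6, 0, 0], [1, 0, 0, 0, -6, 0, 0], [1, 0, 0, 0, -6, 0, 0], [1, 0, 0, 0, -6, 0, 0], [1, 0, 0, 0, -6, 0, 0], [1, 0, 0, 0, 0, 0, 0], [1, 0, 0, 0, 0, 0, 0], [1, 0, 0, 0, 0, 0, 0], [1, 0, 0, 0, 0, 0, 0]])

```text
time: 18.85
tool_pos: [0.4176, 0.0319, 0.161]
tool_rot: [0.701, -0.701, 0.092, -0.092]
contact_force: [-1.1, 0.5, -4.7]
gripper_width: 0.765
```

```bash
python3 -c "
from h import *
avg(16);go((.417,.033,.0315),-14.5)"
```

```text
t 19.6 Mtool [-0.0069 -0.003   0.0053] sem [0.0052 0.0072 0.0054] F [-0.1239 -0.1225 -4.4474] eff [  0.0081 -20.3389 -38.4837   0.0054   0.002   -0.0015] tilt 0.0002522261353756841
pos [0.4178 0.0325 0.1612] t 19.65 shift tool mm [ -0.8804 129.7117   0.2977] rotvec [-0.0005 -0.3087 -0.0008] or [  0.0012 179.6913  -0.0008]
axes [[0.97, -0.0, 0.26], [-0.26, 0.0, 0.97], [-0.0, -1.0, 0.0]] j [-0.1004 -0.4073  2.1658  0.      1.3832 -1.4128] w 0.7621695775409063
```

Middle case: change is −0.009 ± 0.011 N m, so it is sound too. I set it down.

Call:
apply_moves(moves=[[1, 0, 30, 0, 0, 0, 0], [1, 0, 40, 0, 0, 0, 0], [1, 0, 35, 0, 0, 0, 0], [1, 0, 15, 0, 0, 0, 0], [1, 0, 6, 0, 0, 0, 0], [1, 0, 3.5, 0, 0, 0, 0], [1, 0, 0, 0, 0, 0, 0], [1, 0, 0, 0, 0, 0, 0], [0.3, 0, 0, 0, 0, 0, 0], [-0.3, 0, 0, 0, 0, 0, 0], [-1, 0, 0, 0, 0, 0, 0], [-1, 0, 0, 0, 0, 0, 0], [-1, 0, 0, 0, 0, 0, 0], [-1, 0, 0, 0, 0, 0, 0], [-1, 0, -20, 0, 0, 0, 0], [-1, 0, -30, 0, 0, 0, 0], [-1, 0, -40, 0, 0, 0, 0], [-1, 0, -40, 0, 0, 0, 0], [-1, 0, 0, 0, 0, 0, 0], [-1, 0, 0, 0, 0, 0, 0]])

```text
time: 21.65
tool_pos: [0.4186, 0.0324, 0.1631]
tool_rot: [0.701, -0.701, 0.09, -0.092]
contact_force: [-0.1, 0.3, -0.2]
gripper_width: 1.001
```

```bash
python3 -c "
from h import *
look('w5');go((.444,-.308,.16),18.5)"
```

```text
label [0.4182 0.0329 0.046 ] sizes [np.float64(0.02193025587514862), np.float64(0.035765585913945054)] long axis yaw -14.199340004576115 px (323.5, 241.0) ((323.5, 235.5), (105.0, 103.0), 90.0)
pos [0.4176 0.0325 0.1614] t 21.7 shift tool mm [ 112.6024    1.3785 -322.3801] rotvec [ -0.0021 -33.3175  -0.0087] or [  0.0114 146.6825  -0.0028]
axes [[0.97, -0.0, 0.26], [-0.26, 0.0, 0.97], [-0.0, -1.0, -0.0]] j [-0.1005 -0.408   2.1659  0.      1.3838 -1.4127] w 0.9942554030877349
```

Call:
apply_moves(moves=[[-1, 14.1, 0, -40.3, 0, 0, 0], [-1, 14.1, 0, -40.3, 0, 0, 0], [-1, 14.1, 0, -40.3, 0, 0, 0], [-1, 14.1, 0, -40.3, 0, 0, 0], [-1, 14.1, 0, -40.3, 0, 0, 0], [-1, 14.1, 0, -40.3, 0, 0, 0], [-1, 14.1, 0, -40.3, 0, 0, 0], [-1, 14.1, 1.4, -40.3, 0, 0, 0], [-1, 0, 0, 0, 0, -7, 0], [-1, 0, 0, 0, 0, -7, 0], [-1, 0, 0, 0, 0, -7, 0], [-1, 0, 0, 0, 0, -7, 0], [-1, 0, 0, 0, 0, -5.3, 0], [-1, 0, 0, 0, 0, 0, 0], [-1, 0, 0, 0, 0, 0, 0]])

```text
time: 23.2
tool_pos: [0.4437, -0.3075, 0.1586]
tool_rot: [0.699, -0.697, -0.112, 0.114]
contact_force: [-0.5, -0.7, -0.5]
gripper_width: 1.004
```

```bash
python3 -c "
from h import *
look('w6');go((.444,-.308,.03),18.5)"
```

```text
label [ 0.4448 -0.309   0.046 ] sizes [np.float64(0.02219049961129293), np.float64(0.03657844291844221)] long axis yaw 18.863492436753447 px (320.0, 245.0) ((320.1034851074219, 239.20660400390625), (107.33509063720703, 105.28536987304688), 89.04515838623047)
pos [ 0.4439 -0.3076  0.159 ] t 23.25 shift tool mm [  0.1278 128.9786  -0.6604] rotvec [-0.1123 -0.1058 -0.0631] or [  0.0991 179.894   -0.1763]
axes [[0.95, -0.0, -0.32], [0.32, 0.0, 0.95], [-0.0, -1.0, 0.0]] j [-0.7438 -0.0744  1.8954 -0.      1.3228 -2.6357] w 1.0008494106448274
```

View pics/w6.png

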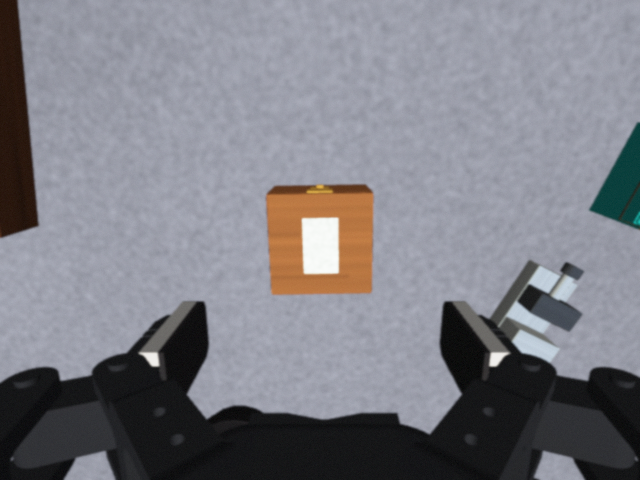

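Right case is square between the jaws, lid at (320,240), with the vise at (540,310) clear. Joint 6 is at −2.64, so I will watch it while tipping.

Call:
apply_moves(moves=[[-1, 0.5, 26, -1, 0, 0, 0], [-1, 0, 26, 0, 0, 0, 0], [-1, 0, 26, 0, 0, 0, 0], [-1, 0, 26, 0, 0, 0, 0], [-1, 0, 25, 0, 0, 0, 0], [-1, 0, 0, 0, 0, 0, 0], [0.5, 0, 0, 0, 0, 0, 0], [1, 0, 0, 0, 0, 0, 0], [1, 0, 0, 0, 0, 0, 0], [1, 0, 0, 0, 0, 0, 0], [1, 0, 0, 0, 0, 0, 0], [1, 0, 0, 0, 0, 0, 0], [1, 0, 0, 0, 0, 0, 0]])

```text
time: 24.55
tool_pos: [0.4459, -0.3095, 0.0326]
tool_rot: [-0.697, 0.698, 0.114, -0.113]
contact_force: [-1.2, 0.8, 5.5]
gripper_width: 0.767
```

Call:
apply_moves(moves=[[1, 0, -20, 0, 0, 0, 0], [1, 0, -30, 0, 0, 0, 0], [1, 0, -30, 0, 0, 0, 0], [1, 0, -30, 0, 0, 0, 0], [1, 0, -20, 0, 0, 0, 0], [1, 0, 0, 0, -4, 0, 0], [1, 0, 0, 0, -4, 0, 0], [1, 0, 0, 0, -4, 0, 0], [1, 0, 0, 0, 0, 0, 0]])

```text
time: 25.45
tool_pos: [0.4438, -0.3067, 0.159]
tool_rot: [-0.622, 0.766, 0.124, -0.102]
contact_force: [-0.1, 0.9, -4.4]
gripper_width: 0.76
```

```bash
python3 -c "
from h import *
print(st()['joint_pos'])"
```

```text
t 25.45 pos [ 0.4438 -0.3067  0.159 ] z-axis(jaw) [-0.3119  0.9279 -0.2044] F [-0.1459  0.8756 -4.3824] M [0.244  0.0859 0.0049] M tool [ 0.2586 -0.0061  0.0026] w 0.759970829497745
[-0.6894 -0.1757  1.997  -0.1206  1.1488 -2.5443]
```

Call:
apply_moves(moves=[[1, 0, 0, 0, -6, 0, 0], [1, 0, 0, 0, -6, 0, 0], [1, 0, 0, 0, -6, 0, 0], [1, 0, 0, 0, -6, 0, 0], [1, 0, 0, 0, 0, 0, 0], [1, 0, 0, 0, 0, 0, 0], [1, 0, 0, 0, 0, 0, 0], [1, 0, 0, 0, 0, 0, 0]])

```text
time: 26.25
tool_pos: [0.4456, -0.3098, 0.1622]
tool_rot: [-0.448, 0.879, 0.143, -0.072]
contact_force: [-0.2, 0.6, -4.2]
gripper_width: 0.763
```

```bash
python3 -c "
from h import *
print(st()['joint_pos'])"
```

```text
t 26.25 pos [ 0.4456 -0.3098  0.1622] z-axis(jaw) [-0.2553  0.7678 -0.5877] F [-0.1741  0.5959 -4.1911] M [0.6223 0.2356 0.009 ] M tool [ 0.6649 -0.0227  0.0168] w 0.7625095026923788
[-0.5664 -0.3135  2.1824 -0.5251  0.8315 -2.1871]
```

Call:
apply_moves(moves=[[1, 0, 0, 0, 6, 0, 0], [1, 0, 0, 0, 6, 0, 0], [1, 0, 0, 0, 6, 0, 0], [1, 0, 0, 0, 6, 0, 0], [1, 0, 0, 0, 6, 0, 0], [1, 0, 0, 0, 6, 0, 0], [1, 0, 0, 0, 0, 0, 0], [1, 0, 0, 0, 0, 0, 0], [1, 0, 0, 0, 0, 0, 0], [1, 0, 0, 0, 0, 0, 0]])

```text
time: 27.25
tool_pos: [0.445, -0.3082, 0.1611]
tool_rot: [-0.698, 0.698, 0.114, -0.114]
contact_force: [-0.7, 0.8, -4.3]
gripper_width: 0.759
```

```bash
python3 -c "
from h import *
avg(16)"
```

```text
t 28.0 Mtool [-0.0192 -0.0107  0.0065] sem [0.0078 0.0059 0.0062] F [-0.4097  0.1963 -3.9644] eff [ -0.0079 -34.0616 -37.4543   0.0074   0.0195   0.0005] tilt -0.0002864983500425883
```

Call:
apply_moves(moves=[[1, 0, 0, 0, 6, 0, 0], [1, 0, 0, 0, 6, 0, 0], [1, 0, 0, 0, 6, 0, 0], [1, 0, 0, 0, 6, 0, 0], [1, 0, 0, 0, 6, 0, 0], [1, 0, 0, 0, 0, 0, 0], [1, 0, 0, 0, 0, 0, 0], [1, 0, 0, 0, 0, 0, 0], [1, 0, 0, 0, 0, 0, 0]])

```text
time: 28.95
tool_pos: [0.4453, -0.3085, 0.162]
tool_rot: [0.854, -0.494, -0.081, 0.139]
contact_force: [0.1, 0.1, -3.7]
gripper_width: 0.763
```

```bash
python3 -c "
from h import *
print(st()['joint_pos'])"
```

```text
t 28.95 pos [ 0.4453 -0.3085  0.162 ] z-axis(jaw) [-0.2757  0.8221  0.4982] F [ 0.1377  0.0754 -3.7438] M [-0.4468 -0.1723 -0.004 ] M tool [-0.4784 -0.0074 -0.0205] w 0.762604881973094
[-0.84    0.2114  1.6511  0.2028  1.7605 -2.745 ]
```

Call:
apply_moves(moves=[[1, 0, 0, 0, -6, 0, 0], [1, 0, 0, 0, -6, 0, 0], [1, 0, 0, 0, -6, 0, 0], [1, 0, 0, 0, -6, 0, 0], [1, 0, 0, 0, -6, 0, 0], [1, 0, 0, 0, 0, 0, 0], [1, 0, 0, 0, 0, 0, 0], [1, 0, 0, 0, 0, 0, 0], [1, 0, 0, 0, 0, 0, 0]])

```text
time: 29.85
tool_pos: [0.4453, -0.3094, 0.1613]
tool_rot: [0.698, -0.698, -0.113, 0.113]
contact_force: [-0.4, -0.6, -3.5]
gripper_width: 0.764
```

```bash
python3 -c "
from h import *
avg(16);go((.675,-.018,.18),18.5)"
```

```text
t 30.6 Mtool [ 0.021  -0.002  -0.0039] sem [0.0091 0.0072 0.0064] F [ 0.0515  0.1379 -4.0921] eff [  0.0058 -34.1787 -37.5116  -0.0099  -0.0174  -0.0006] tilt 0.0004351454714549112
pos [ 0.4452 -0.3089  0.1614] t 30.65 shift tool mm [310.1788 -18.6371 202.977 ] rotvec [ 0.0041 -0.0117  0.0027] or [ -0.0043 179.9883   0.0065]
axes [[0.95, 0.0, -0.32], [0.32, -0.0, 0.95], [0.0, -1.0, -0.0]] j [-0.7439 -0.0739  1.8908  0.      1.3247 -2.6374] w 0.7634787920987082
```

Right case: +0.040 ± 0.012 N m, with the sign expected of a part sliding. I have plenty of time, so I take a longer repeat before committing.

```bash
python3 -c "
from h import *
avg(30)"
```

```text
t 32.1 Mtool [ 0.022  -0.0089  0.0036] sem [0.0057 0.0061 0.0048] F [-0.1093  0.1084 -4.0621] eff [  0.0002 -34.1338 -37.5037  -0.012   -0.0217  -0.    ] tilt -9.444713800928668e-06
```

Call:
apply_moves(moves=[[1, 0, 0, 0, -7, 0, 0], [1, 0, 0, 0, -7, 0, 0], [1, 0, 0, 0, -7, 0, 0], [1, 0, 0, 0, -7, 0, 0], [1, 0, 0, 0, -7, 0, 0], [1, 0, 0, 0, 0, 0, 0], [1, 0, 0, 0, 0, 0, 0], [1, 0, 0, 0, 0, 0, 0], [1, 0, 0, 0, 7, 0, 0], [1, 0, 0, 0, 7, 0, 0], [1, 0, 0, 0, 7, 0, 0], [1, 0, 0, 0, 7, 0, 0], [1, 0, 0, 0, 7, 0, 0], [1, 0, 0, 0, 0, 0, 0], [1, 0, 0, 0, 0, 0, 0], [1, 0, 0, 0, 0, 0, 0], [1, 0, 0, 0, 0, 0, 0]])

```text
time: 33.85
tool_pos: [0.445, -0.3082, 0.1612]
tool_rot: [-0.698, 0.698, 0.114, -0.114]
contact_force: [-0.9, 0.0, -3.8]
gripper_width: 0.762
```

```bash
python3 -c "
from h import *
avg(30);go((.675,-.018,.18),18.5)"
```

```text
t 35.3 Mtool [-0.0312  0.0053  0.0061] sem [0.0068 0.005  0.0055] F [-0.0545 -0.1639 -4.1197] eff [ -0.0094 -34.0775 -37.4682   0.0129   0.0144   0.0002] tilt -0.0001499756998048792
pos [ 0.4452 -0.3089  0.1613] t 35.35 shift tool mm [310.1732 -18.6626 203.0508] rotvec [ 0.0067 -0.0168  0.0021] or [ -0.0033 179.9832   0.0105]
axes [[0.95, 0.0, -0.32], [0.32, -0.0, 0.95], [0.0, -1.0, -0.0]] j [-0.744  -0.0739  1.8907 -0.      1.3246 -2.6373] w 0.7640222779440423
```

The repeat gives 0.053 ± 0.009 N m (expected up to 0.061), so the right case holds the loose part. I carry it to the mat.

Call:
apply_moves(moves=[[1, 15, -8, 10, 0, 0, 0], [1, 25, -10, 16, 0, 0, 0], [1, 30, -1, 20, 0, 0, 0], [1, 30, 0, 20, 0, 0, 0], [1, 30, 0, 20, 0, 0, 0], [1, 30, 0, 20, 0, 0, 0], [1, 30, 0, 20, 0, 0, 0], [1, 30, 0, 20, 0, 0, 0], [1, 30, 0, 20, 0, 0, 0], [1, 25, 0, 16, 0, 0, 0], [1, 20, 0, 12, 0, 0, 0], [1, 15, 0, 9, 0, 0, 0], [1, 0, 0, 0, 0, 0, 0], [1, 0, 0, 0, 0, 0, 0], [1, 0, 0, 0, 0, 0, 0], [1, 0, 0, 0, 0, 0, 0], [1, 0, 0, 0, 0, 0, 0], [1, 0, 0, 0, 0, 0, 0]])

```text
time: 37.15
tool_pos: [0.6746, -0.0186, 0.1804]
tool_rot: [-0.698, 0.698, 0.113, -0.113]
contact_force: [1.4, 0.4, -3.1]
gripper_width: 0.764
```

```bash
python3 -c "
from h import *
s=st();print(s['joint_vel']);go((.675,-.018,.18),18.5)
cv2.imwrite('pics/end.png',manip.grab_frame('scene'))"
```

```text
t 37.15 pos [ 0.6746 -0.0186  0.1804] z-axis(jaw) [-0.3164  0.9486 -0.0001] F [ 1.4224  0.3638 -3.0701] M [-0.0461 -0.0809  0.0265] M tool [-0.0693 -0.0265 -0.0621] w 0.7641431678830873
[ 0.0041  0.0045 -0.0038  0.0002 -0.0009 -0.0009]
pos [ 0.6746 -0.0186  0.1804] t 37.15 shift tool mm [0.5583 0.4003 0.4209] rotvec [ 0.0036 -0.0551 -0.    ] or [  0.0001 179.9449   0.0056]
axes [[0.95, 0.0, -0.32], [0.32, -0.0, 0.95], [-0.0, -1.0, -0.0]] j [-0.1377  0.2163  1.5521 -0.0001  1.3732 -2.0304] w 0.7641431678830873
```

View pics/end.png

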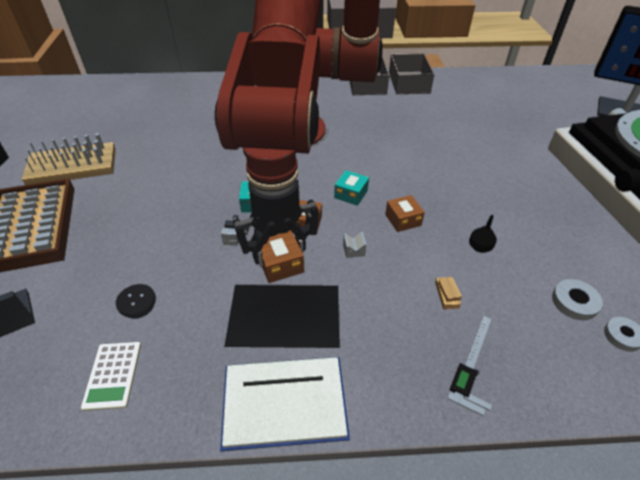

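The case is held level above the mat at (282,257). The left case (405,212), V-block, vise, blower, knob and wood blocks are where they were; the middle case is mostly hidden behind the arm, but I measured it in place after release.

```bash
python3 -c "
from plant import manip
print(manip.job_done())"
```

```text
the job is handed in; nothing more can be done
None
```

I shook the three cases from left to right. The right one has the loose master, and I handed the job in holding it over the mat. No verdict was reported.

- **Shake test:** this is the change in balance torque about the grip between level-after-left and level-after-right. A loose part should give up to 0.061 N m.

| Case | Change (N m) | Reading |
|---|---|---|
| Left | −0.016 ± 0.012 | sound |
| Middle | −0.009 ± 0.011 | sound |
| Right | +0.040 ± 0.012, repeated at 0.053 ± 0.009 | loose |

- **Disagreement:** the right case's first reading was a little under 0.061, so I repeated it for longer before deciding. I tipped it right by only 30° instead of 36° because joint 6 was near its limit.
- **Final pose:** the right case is held level and still, with the tool at (0.675, −0.019, 0.180) m. That puts its underside about 15 cm up and within a few millimetres of the mat's centre.
- **The other cases:** after release, both sound cases measured within about 2 mm of where they stood.
- **Last picture:** the left case and the bystanders look where they were. The arm mostly hid the middle case there, so its place rests on the wrist-camera check after release.
- **Time:** the clock read about 37 s of the 72 s allowed.

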